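# Cap the loaded vial through the press guard

### The arm

A 7-joint arm with a two-finger parallel gripper is mounted at the origin on the work surface. World frame = base frame: x ahead of the robot, y to its left, z up, the work surface at z = 0. Lengths are in m, angles in degrees, forces in N, time in s.
With the tool pointing down it reaches from about 0.425 to 0.875 m from the base axis. Payload 8.4 kg.
Tool frame: the origin (TCP) lies on the centre line of the jaws, within the pads' length; the fingertips stand 22 mm ahead of it and the grasp point (between the pads) lies 3 mm ahead of it (r.tip_extent is the distance from the TCP to the fingertips, in m); z points along the fingers, y is the line along which they close (so a half turn about z gives the same grasp; the last joint's range is limited). The gripper opens to 87 mm and grips with 3 to 60 N. Pads are 19 mm wide; open, the fingers measure 117 mm over their backs; the gripper's body (75 mm by 190 mm) begins 51 mm behind the grasp point.
Start: joints at [-79.309, 19.091, 2.286, 83.961, -0.768, 76.965, -3.352], TCP at [0.183, 0.624, 0.245] pointing down, gripper open.
Joint ranges: [-147.57, 147.57], [-21.85, 119.76], [-74.77, 79.35], [14.55, 137.4], [-85.83, 265.84], [4.83, 119.75], [-152.11, 152.11]. Speed limits (degrees/s): [127.2, 127.2, 159.86, 159.86, 180, 180, 180].

### API

Orientations are given as [roll, pitch, yaw] about the fixed x, y, z axes, in that order (R = Rz(yaw) Ry(pitch) Rx(roll)).
In Python, from cell import r gives the robot as it stands.
- The arm moves only by the tool arm_command, never from a script. Its argument "plan" is a list that holds one entry, the list of rows, each a list of 7 numbers: the turn, a rotation vector about the tool's x, y, z in rad, then the shift along the tool's x, y, z in mm, then the closure, from 0 (fully open) to 1 (shut). A call has 1 to 20 rows; each row shifts and turns the commanded pose from where the row before left it, along the tool's axes as they then stand; what a row does not reach is not made up. A row lasts 1/8 s, in which the tool goes at most 62.5 mm and 10.7 degrees, less where a joint would pass 70% of its speed; a pose out of reach is approached as far as the arm can. A call is refused whole if a number of a shift passes 62.5 or a number of a turn 0.188, either way. A call with a gripper value outside its range is refused whole. The fingers move at their own pace and stop on an object; "squeeze" is the grip in N (left out, the last holds). Time passes only in rows, so rows that do not move let the fingers close. It gives the time, the measured TCP pose, the force, the opening and the grip force at its end, in the units of the state.
- r.read_state(): the state, without advancing time (a new reading comes with each control period).
- r.snapshot(name): name is "scene" or "top" or "wrist"; returns the picture (480x640x3 uint8, red, green, blue); there is no depth.
- r.camera_params(name): a dict with "intrinsics" (3x3 intrinsics, pixels), "dist" ([k1, k2, p1, p2, k3] as OpenCV has them; the pictures are not rectified), "extrinsics" (4x4, takes a point from camera to world coordinates). Camera axes: x right, y down, z forward; pixel columns grow to the right and rows downward; lengths in m; the calibration is good to about 2 mm. A picture is of the moment at which its call begins: read the wrist's pose just before it. camera_params takes no time and is no camera call; for the wrist camera it gives the pose at the moment of the call.
- r.job_done(): hands the job in; it is judged then, once.
Trained networks look in the newest picture that a camera, given by its name, has taken for a name from the list of things; names that differ only in an ending like _2 or _b are one class to them, and where a whole thing is asked for, a point or a joint stands for the part that bears it (a point fixed in the world has none). Each returns a list of dicts, best first, with "confidence" (0 to 1); they miss things now and then, are a little off and sometimes report something else, mostly with a low value. They report only what shows in the picture. A call takes as long as a camera call.
- r.silhouettes(camera, target): "region" (480x640 bool, what is visible of it).
- r.spot_point(camera, target): "point" ([x, y, z] in m, in world coordinates, good to about 4 mm: a listed point, or the origin of a listed thing).
The state is a dict: "t": time; "q": joint angles; "qvel": joint speeds; "effort": joint torques, N m; "tool_pos": TCP position; "ee_rot": TCP orientation; "wrist_force": force on the tool from outside, world axes, zero at the start; "wrist_torque": the same for the moment, N m; "grip_width": finger opening in m; "grip_force": force on a finger pad.
Only numpy, scipy, OpenCV 4.12 (cv2) and the standard library are available. Lean on these libraries where they do the work, as an engineer would, in place of code of your own. Each camera call takes 0.05 s, during which the arm holds its last target. There are 200 camera calls.

### The job

One of the two capping presses has a vial standing in it. Reach down through the window of that press's guard with the fingertips, press the lever paddle all the way down and keep it down for a full second without forcing it hard against its stop, then let the lever come all the way up and take the fingers back out of the window. Do not touch the guard of either press, do not work the other press's lever, and leave the vials and everything else on the bench where they are.

Things in the scene. Friction and masses are not known exactly. Their poses are not given: they have to be found in the camera images.
- press_loaded: Vial-capping press, the one with a vial standing in it, fixed. White base plate 260 x 150 x 15 mm on a dark plinth 0 to 28 mm high (differs). Origin under the plate; x from the handle end to the pivot end (plate x -155 to +105 mm), y left, z up. The lever pivots at x 65, z 104 mm and runs forward to a paddle at x -80 mm. A crimping bell hangs over a ring nest at x 30 mm. Highest part: z 122 mm.
- guard_loaded: Fixed aluminium guard of press_loaded: a level frame, outer 120 (x) x 128 (y) mm, 5 mm thick, with a window 80 (x) x 84 (y) mm, and skirts 55 mm down the front and both sides. Origin at the window's centre, level with the frame's top face, 122 mm above the underside of the base plate; axes as the press.
- window_loaded (a point): Centre of the window of guard_loaded, level with the frame's top face; x and y along the window's 80 mm and 84 mm sides, z up.
- paddle_loaded (a point): Centre of the top face of the black square paddle (38 x 38 x 10 mm) at the end of the lever of press_loaded; at rest it is straight under the window's centre, 13 mm below the frame's top face and level; pressed to the stop it is 37 mm below it. Moves with the lever.
- lever_loaded (a joint): Angle of the lever of press_loaded: 0 rad at rest (up), 0.17 rad at its lower stop (paddle 24.5 mm lower, on a 145 mm radius). A spring returns it when let go; at the paddle it takes about 3 N to start and 7 N to hold at the stop.
- press_empty: Vial-capping press, an identical one with nothing in its nest, fixed. White base plate 260 x 150 x 15 mm on a dark plinth 0 to 28 mm high (differs). Origin under the plate; x from the handle end to the pivot end (plate x -155 to +105 mm), y left, z up. The lever pivots at x 65, z 104 mm and runs forward to a paddle at x -80 mm. A crimping bell hangs over a ring nest at x 30 mm. Highest part: z 122 mm.
- guard_empty: Fixed aluminium guard of press_empty: a level frame, outer 120 (x) x 128 (y) mm, 5 mm thick, with a window 80 (x) x 84 (y) mm, and skirts 55 mm down the front and both sides. Origin at the window's centre, level with the frame's top face, 122 mm above the underside of the base plate; axes as the press.
- window_empty (a point): Centre of the window of guard_empty, level with the frame's top face; x and y along the window's 80 mm and 84 mm sides, z up.
- paddle_empty (a point): Centre of the top face of the black square paddle (38 x 38 x 10 mm) at the end of the lever of press_empty; at rest it is straight under the window's centre, 13 mm below the frame's top face and level; pressed to the stop it is 37 mm below it. Moves with the lever.
- lever_empty (a joint): Angle of the lever of press_empty: 0 rad at rest (up), 0.17 rad at its lower stop (paddle 24.5 mm lower, on a 145 mm radius). A spring returns it when let go; at the paddle it takes about 3 N to start and 7 N to hold at the stop.
- vial_mid (a point): Centre of the amber glass vial with aluminium cap (24 mm diameter, 49 mm tall, 25 g) standing loose in the nest of press_loaded, under its bell. The bell comes down around its cap when the lever is pressed.
- spare_vial1_mid (a point): Centre (24.5 mm up) of a spare vial of the same kind, standing on the bench in front of the presses; leave it alone.
- spare_vial2_mid (a point): Centre (24.5 mm up) of a spare vial of the same kind, standing on the bench in front of the presses; leave it alone.
- cap_jar: Jar of caps, 56 mm diameter, 70 mm tall, on the bench; origin under its centre; leave it alone.
- reagent: Reagent bottle, 64 mm diameter, 130 mm tall, on the bench at the left; origin under its centre; leave it alone.
- tip_box: Pipette-tip box, 90 x 125 x 56 mm, on the bench at the right; origin under its centre; leave it alone.

How it is judged (in metres and radians):
On the way:
1. the loaded press's lever is held fully down by the fingers through the guard's window for 0.8 s (value of joint lever_loaded above 0.15 rad and contact force between the fingers and anything else above 1 N and x of the grasp point in the frame of window_loaded between -0.04 and 0.04 m and y of the grasp point in the frame of window_loaded between -0.042 and 0.042 m), for 0.8 s.
At the end, for the whole second after the job is handed in: After being held down (over 0.15 of 0.17 rad) for 0.8 s, the loaded press's lever is up again (under 0.02 rad), as is the other; the fingers are out of the window; the vial stands in its nest (moved under 6 mm, tilt under 0.15 rad); bystanders moved under 15 mm (value of joint each of lever_loaded, lever_empty below 0.02 rad and (z of the grasp point in the frame of window_loaded above 0.018 m or horizontal distance between the grasp point and window_loaded above 0.1 m) and distance of vial_mid from where it was at the start of the episode below 0.006 m and angle between vial_mid's own z axis and vertical below 0.15 rad and distance of each of spare_vial1_mid, spare_vial2_mid, cap_jar, reagent, tip_box from where it was at the start of the episode below 0.015 m); the robot touches nothing.
It fails at once if the lever is forced: the fingers press with over 40 N (contact force between the fingers and anything else above 40 N).
It fails at once if the robot touches the guard of either press (contact force between any of the fingers, the arm and guard_loaded above 0.5 N or contact force between any of the fingers, the arm and guard_empty above 0.5 N).
It fails at once if the lever of the empty press is pressed (value of joint lever_empty above 0.04 rad).
It fails at once if the vial in the nest is shifted or lifted (distance of vial_mid from where it was at the start of the episode above 0.01 m).
It fails at once if something else on the bench is pushed away, lifted or carried (distance of any of spare_vial1_mid, spare_vial2_mid, cap_jar, reagent, tip_box from where it was at the start of the episode above 0.02 m).
It also fails if it takes over 32 s, if anything falls off the work surface, if the arm or the gripper's body presses on something with over 40 N, if the wrist force passes 120 N, or if a joint passes its speed limit or range.

## Working session

There is one attempt and no reset: what is moved stays moved. The work goes in short steps, Python scripts to look and compute and a tool call to move; the robot and the scene stay as the last step left them, time stands still between calls to the robot, and variables do not carry over. Pictures are saved under pics/ and viewed, at most 10 in all, crops included, and the job is handed in when it is done.

Besides the shell and the picture viewer there is one more tool, called after "Request:" as name(argument=value, ...) on one line, values as JSON. arm_command: Moves the arm, as the interface text tells. Its arguments: {"type":"object","properties":{"plan":{"type":"array"},"squeeze":{"type":"number"}},"required":["plan"]}

```bash
mkdir -p pics; python3 - <<'E'
from cell import r
import cv2,numpy as np
s=r.read_state();print(s['t'],s['tool_pos'],s['ee_rot'],s['grip_width'],r.tip_extent)
for c in ["scene","top"]:
    im=r.snapshot(c);cv2.imwrite(f"pics/{c}.png",im[:,:,::-1])
    for n in ["window_loaded","paddle_loaded","vial_mid","press_loaded","press_empty","window_empty","paddle_empty","guard_loaded"]:
        print(c,n,[(np.round(d['point'],4).tolist(),round(d['confidence'],2)) for d in r.spot_point(c,n)])
E
```

```text
0.0 [0.18315922 0.62321721 0.24367551] [-1.79909624e+02  7.17883342e-03  1.63623753e+02] 0.0870561649219527 0.022
scene window_loaded [([0.4095, -0.0431, 0.0305], 0.75)]
scene paddle_loaded [([0.5951, 0.1527, 0.1232], 0.57)]
scene vial_mid [([0.7047, 0.1783, 0.0519], 0.54)]
scene press_loaded [([0.668, 0.1751, 0.0098], 0.82), ([0.5921, 0.1535, 0.1337], 0.45)]
scene press_empty [([0.6733, -0.1937, 0.0136], 0.9)]
scene window_empty [([0.5949, -0.171, 0.1369], 0.7)]
scene paddle_empty [([0.5984, -0.1722, 0.1193], 0.91)]
scene guard_loaded [([0.5903, 0.1544, 0.1346], 0.71)]
top window_loaded [([0.5916, 0.1563, 0.129], 0.69)]
top paddle_loaded [([0.595, 0.1542, 0.1197], 0.78)]
top vial_mid []
top press_loaded [([0.6706, 0.1744, 0.0113], 0.59)]
top press_empty [([0.6767, -0.1932, 0.011], 0.7), ([0.4103, -0.0419, 0.0282], 0.65)]
top window_empty [([0.5977, -0.1704, 0.1336], 0.56)]
top paddle_empty [([0.595, -0.1743, 0.1197], 0.64)]
top guard_loaded [([0.5941, 0.156, 0.1308], 0.95)]
```

View pics/scene.png

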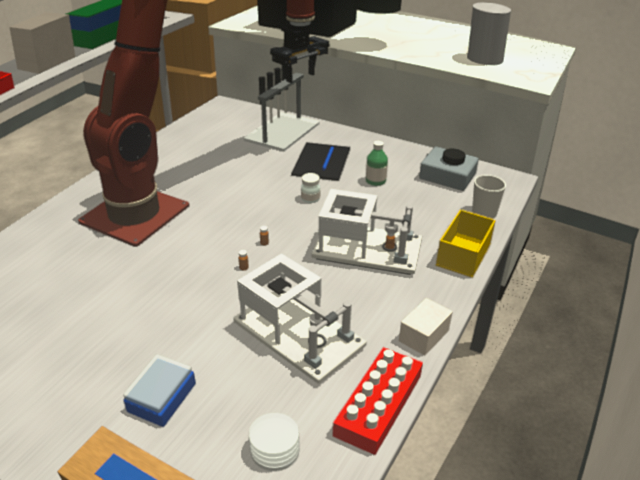

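View pics/top.png

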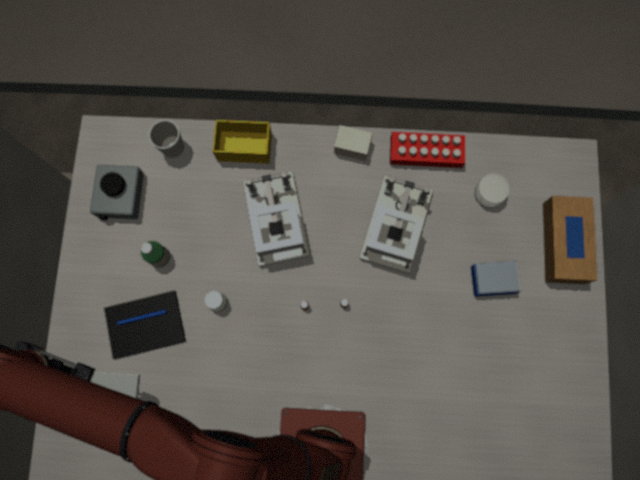

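The scene shows the amber vial in the upper press (vial ≈ (390,240)), so the loaded press is the one on the robot's left. In the top view its paddle is at ≈ (277,228). The detections agree: window ≈ (0.593, 0.155, 0.131), yaw ≈ 14.5°.

```bash
cat > h.py <<'E'
from cell import r
import numpy as np
from scipy.spatial.transform import Rotation as Ro
def shift(target):
    s=r.read_state();R=Ro.from_euler('xyz',s['ee_rot'],degrees=True)
    print(s['t'],np.round(s['tool_pos'],4),np.round(s['ee_rot'],2),np.round(s['wrist_force'],1),s['grip_width'])
    print('tool shift mm',np.round(R.inv().apply(np.array(target)-s['tool_pos'])*1000,1))
E
python3 -c "
from h import *
shift([.593,.155,.245])"
```

```text
0.9 [0.1832 0.6236 0.2446] [-180.     -0.    163.62] [-0.4  0.  -0.7] 0.08699533690581114
tool shift mm [-5.253e+02 -3.340e+02 -4.000e-01]
```

Request:
arm_command(plan=[[[0, 0, 0, -20, -12.7, 0, 1], [0, 0, 0, -38.9, -24.7, 0, 1], [0, 0, 0, -38.9, -24.7, 0, 1], [0, 0, 0, -38.9, -24.7, 0, 1], [0, 0, 0, -38.9, -24.7, 0, 1], [0, 0, 0, -38.9, -24.7, 0, 1], [0, 0, 0, -38.9, -24.7, 0, 1], [0, 0, 0, -38.9, -24.7, 0, 1], [0, 0, 0, -38.9, -24.7, 0, 1], [0, 0, 0, -38.9, -24.7, 0, 1], [0, 0, 0, -38.9, -24.7, 0, 1], [0, 0, 0, -38.9, -24.7, 0, 1], [0, 0, 0, -38.9, -24.7, 0, 1], [0, 0, 0, -38.6, -25, 0, 1], [0, 0, 0, 0, 0, 0, 1], [0, 0, 0, 0, 0, 0, 1]]], squeeze=10)

```text
t: 2.9
tool_pos: [0.5927, 0.1545, 0.2445]
ee_rot: [180.0, -0.0, 163.6]
wrist_force: [-0.7, 0.7, -0.4]
grip_width: 0.0004
grip_force: 0.0
```

```bash
python3 - <<'E'
from h import *
import cv2
shift([.593,.155,.2])
for c in ["wrist","top","scene"]:
    im=r.snapshot(c);cv2.imwrite(f"pics/{c}2.png",im[:,:,::-1])
    for n in ["window_loaded","paddle_loaded","guard_loaded","vial_mid"]:
        print(c,n,[(np.round(d['point'],4).tolist(),round(d['confidence'],2)) for d in r.spot_point(c,n)])
P=r.camera_params("wrist")
K=np.array(P['intrinsics']);T=np.linalg.inv(np.array(P['extrinsics']))
a=np.radians(14.5);w=np.array([.593,.155,.132]);im=r.snapshot("wrist")[:,:,::-1].copy()
pts=np.array([w+[x*np.cos(a)-y*np.sin(a),x*np.sin(a)+y*np.cos(a),0] for x,y in [(-.04,-.042),(.04,-.042),(.04,.042),(-.04,.042)]])
uv=cv2.projectPoints(pts,cv2.Rodrigues(T[:3,:3])[0],T[:3,3],K,np.array(P['dist']))[0].reshape(-1,2);print(uv.round())
cv2.polylines(im,[uv.astype(int)],True,(0,0,255),1);cv2.imwrite("pics/w3.png",im)
E
```

```text
2.9 [0.5927 0.1545 0.2445] [ 1.7999e+02 -3.0000e-02  1.6358e+02] [-0.7  0.7 -0.4] 0.00041860398678230065
tool shift mm [-0.1  0.5 44.5]
wrist window_loaded []
wrist paddle_loaded [([0.5955, 0.1529, 0.1225], 0.59)]
wrist guard_loaded []
wrist vial_mid []
top window_loaded []
top paddle_loaded []
top guard_loaded [([0.5972, -0.1691, 0.1327], 0.56)]
top vial_mid [([0.5989, -0.1689, 0.1352], 0.23)]
scene window_loaded [([0.5945, 0.1551, 0.1298], 0.66)]
scene paddle_loaded [([0.593, 0.1538, 0.121], 0.64)]
scene guard_loaded [([0.5926, 0.1534, 0.1329], 0.69)]
scene vial_mid [([0.7006, 0.1814, 0.0544], 0.69), ([0.5943, 0.1525, 0.1193], 0.44), ([0.3982, 0.0653, 0.0229], 0.4)]
[[245. 228.]
 [300. 308.]
 [390. 259.]
 [340. 171.]]
```

View pics/w3.png

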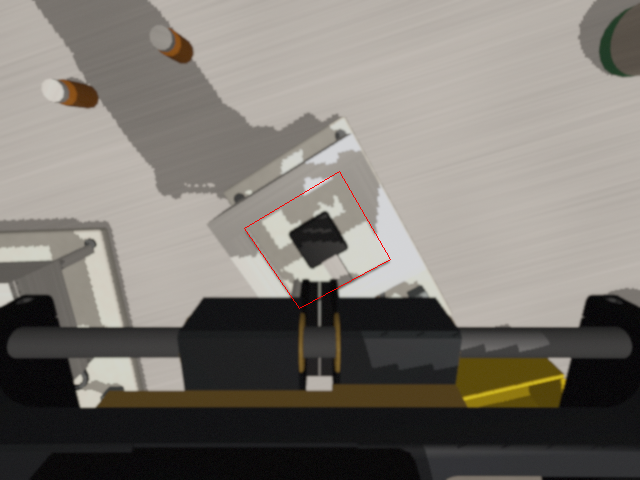

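The projected window outline sits on the real window edges, with the paddle centred at (320,240) and the fingertips straight above it. Descending to just above the paddle.

Request:
arm_command(plan=[[[0, 0, 0, 0, 0, 20, 1], [0, 0, 0, 0, 0, 25, 1], [0, 0, 0, 0, 0, 25, 1], [0, 0, 0, 0, 0, 20, 1], [0, 0, 0, 0, 0, 5, 1], [0, 0, 0, 0, 0, 0, 1]]])

```text
t: 4.45
tool_pos: [0.5933, 0.1549, 0.1499]
ee_rot: [-180.0, 0.0, 163.6]
wrist_force: [0.2, -0.3, 0.1]
grip_width: 0.0002
grip_force: 0.0
```

Request:
arm_command(plan=[[[0, 0, 0, 0, 0, 3, 1], [0, 0, 0, 0, 0, 3, 1], [0, 0, 0, 0, 0, 3, 1], [0, 0, 0, 0, 0, 3, 1], [0, 0, 0, 0, 0, 3, 1], [0, 0, 0, 0, 0, 0, 1], [0, 0, 0, 0, 0, 0, 1]]])

```text
t: 5.32
tool_pos: [0.5933, 0.155, 0.1347]
ee_rot: [180.0, 0.0, 163.6]
wrist_force: [0.1, -0.6, 3.6]
grip_width: 0.0005
grip_force: 1.7
```

Request:
arm_command(plan=[[[0, 0, 0, 0, 0, 3, 1], [0, 0, 0, 0, 0, 3, 1], [0, 0, 0, 0, 0, 3, 1], [0, 0, 0, 0, 0, 3, 1], [0, 0, 0, 0, 0, 0, 1], [0, 0, 0, 0, 0, 0, 1]]])

```text
t: 6.08
tool_pos: [0.5937, 0.1551, 0.1229]
ee_rot: [180.0, 0.1, 163.6]
wrist_force: [0.9, 0.9, 5.4]
grip_width: 0.0005
grip_force: 2.6
```

Request:
arm_command(plan=[[[0, 0, 0, 0, 0, 1, 1], [0, 0, 0, 0, 0, 1, 1], [0, 0, 0, 0, 0, 0, 1], [0, 0, 0, 0, 0, 0, 1]]])

```text
t: 6.58
tool_pos: [0.5939, 0.1552, 0.121]
ee_rot: [179.9, 0.1, 163.6]
wrist_force: [1.6, 0.2, 5.9]
grip_width: 0.0006
grip_force: 2.8
```

Request:
arm_command(plan=[[[0, 0, 0, 0, 0, 1, 1], [0, 0, 0, 0, 0, 1, 1], [0, 0, 0, 0, 0, 0, 1], [0, 0, 0, 0, 0, 0, 1]]])

```text
t: 7.08
tool_pos: [0.5941, 0.1552, 0.1192]
ee_rot: [179.9, 0.1, 163.6]
wrist_force: [1.7, -0.0, 5.9]
grip_width: 0.0005
grip_force: 2.9
```

Request:
arm_command(plan=[[[0, 0, 0, 0, 0, 1, 1], [0, 0, 0, 0, 0, 0, 1], [0, 0, 0, 0, 0, 0, 1]]])

```text
t: 7.45
tool_pos: [0.5942, 0.1552, 0.1184]
ee_rot: [179.9, 0.1, 163.6]
wrist_force: [1.3, 0.9, 7.9]
grip_width: 0.0003
grip_force: 3.4
```

Request:
arm_command(plan=[[[0, 0, 0, 0, 0, 1, 1], [0, 0, 0, 0, 0, 0, 1], [0, 0, 0, 0, 0, 0, 1]]])

```text
t: 7.82
tool_pos: [0.5944, 0.1552, 0.1179]
ee_rot: [179.9, 0.1, 163.6]
wrist_force: [0.7, -0.1, 12.3]
grip_width: 0.0005
grip_force: 6.0
```

The force jumped to 12 N while the fingers moved only 0.5 mm, so the lever is on its stop. Holding.

Request:
arm_command(plan=[[[0, 0, 0, 0, 0, 0, 1], [0, 0, 0, 0, 0, 0, 1], [0, 0, 0, 0, 0, 0, 1], [0, 0, 0, 0, 0, 0, 1], [0, 0, 0, 0, 0, 0, 1], [0, 0, 0, 0, 0, 0, 1], [0, 0, 0, 0, 0, 0, 1], [0, 0, 0, 0, 0, 0, 1], [0, 0, 0, 0, 0, 0, 1], [0, 0, 0, 0, 0, 0, 1], [0, 0, 0, 0, 0, 0, 1], [0, 0, 0, 0, 0, 0, 1]]])

```text
t: 9.32
tool_pos: [0.5944, 0.1552, 0.118]
ee_rot: [179.9, 0.1, 163.6]
wrist_force: [0.5, 0.1, 12.2]
grip_width: 0.0005
grip_force: 6.0
```

```bash
python3 - <<'E'
from h import *
import cv2
im=r.snapshot("scene");cv2.imwrite("pics/press.png",cv2.resize(im[170:290,290:450,::-1],None,fx=4,fy=4))
E
```

```text
(no output)
```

View pics/press.png

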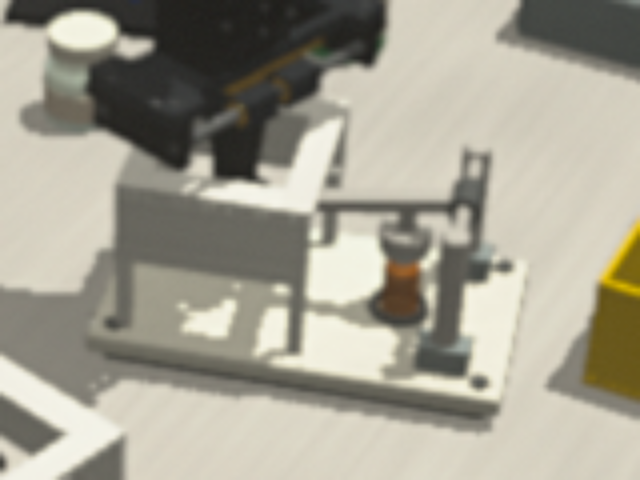

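The crop shows the bell down over the vial's cap (~(403,240)), the vial upright and the fingers through the window. The lever has been down for over 1.5 s, so I'll let it up gently and withdraw straight up.

Request:
arm_command(plan=[[[0, 0, 0, 0, 0, -3, 1], [0, 0, 0, 0, 0, -4, 1], [0, 0, 0, 0, 0, -4, 1], [0, 0, 0, 0, 0, -4, 1], [0, 0, 0, 0, 0, -4, 1], [0, 0, 0, 0, 0, -4, 1], [0, 0, 0, 0, 0, -4, 1], [0, 0, 0, 0, 0, -5, 1], [0, 0, 0, 0, 0, -10, 1], [0, 0, 0, 0, 0, -20, 1], [0, 0, 0, 0, 0, -25, 1], [0, 0, 0, 0, 0, -25, 1], [0, 0, 0, 0, 0, -15, 1], [0, 0, 0, 0, 0, 0, 1], [0, 0, 0, 0, 0, 0, 1], [0, 0, 0, 0, 0, 0, 1]]])

```text
t: 11.38
tool_pos: [0.5927, 0.1548, 0.2425]
ee_rot: [-179.9, -0.1, 163.6]
wrist_force: [0.2, -0.3, 0.1]
grip_width: 0.0007
grip_force: 0.0
```

```bash
python3 - <<'E'
from h import *
import cv2
im=r.snapshot("scene");cv2.imwrite("pics/up.png",cv2.resize(im[170:290,290:450,::-1],None,fx=4,fy=4))
r.snapshot("wrist");s=r.read_state();print(s['t'],s['wrist_force'])
for c,n in [("wrist","paddle_loaded"),("scene","paddle_loaded"),("scene","vial_mid")]: print(n,[(np.round(d['point'],4).tolist(),round(d['confidence'],2)) for d in r.spot_point(c,n)])
E
```

```text
11.475 [ 0.1923561   0.10191446 -0.18998626]
paddle_loaded [([0.5929, 0.1501, 0.1254], 0.74)]
paddle_loaded [([0.5928, 0.1545, 0.1219], 0.96)]
vial_mid [([0.7021, 0.1809, 0.0539], 0.51)]
```

View pics/up.png

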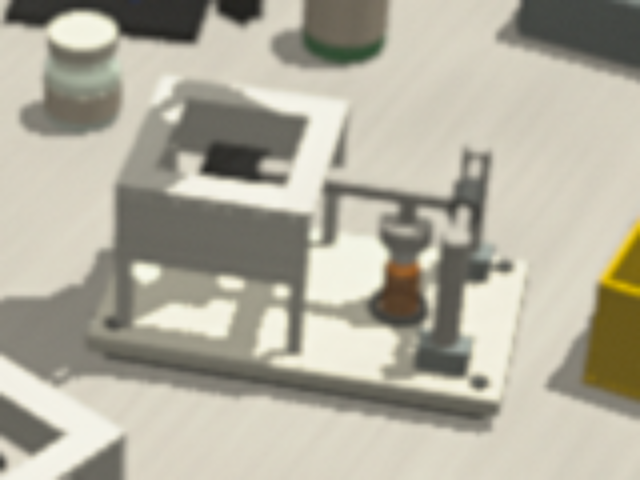

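The paddle is back up in the window (~(235,160)), the vial stands in its nest (~(403,285)) and the fingers are clear.

```bash
python3 -c "
from cell import r
print(r.job_done())"
```

```text
the job is handed in; nothing more can be done
None
```

I pressed the loaded press's lever to its stop at about 12 N, held it for 1.5 s, let it come back up and took the fingers out of the window; the vial still stands in its nest, and I handed the job in at about 11.5 s without seeing a verdict.

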